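# Seat a crooked hone plate on the shear sharpener

### The arm

A 7-joint arm with a two-finger parallel gripper is mounted at the origin on the work surface. World frame = base frame: x ahead of the robot, y to its left, z up, the work surface at z = 0. Lengths are in m, angles in rad, forces in N, time in s.
With the tool pointing down it reaches from about 0.35 to 0.9 m from the base axis. Payload 19.9 kg.
Tool frame: the origin (TCP) lies between the finger pads; the fingertips stand 19 mm ahead of it and the grasp point (between the pads) is the TCP; z points along the fingers, y is the line along which they close (so a half turn about z gives the same grasp; the last joint's range is limited). The gripper opens to 94 mm and grips with 3 to 60 N. Pads are 16 mm wide; open, the fingers measure 119 mm over their backs; the gripper's body (75 mm by 177 mm) begins 78 mm behind the grasp point.
Start: joints at [-0.042, 0.417, -0.01, 1.614, 0.005, 1.111, -0.053], TCP at [0.625, 0, 0.189] pointing down, gripper open.
Joint ranges: [-2.81, 2.81], [-0.39, 2.02], [-1.27, 1.25], [0.06, 2.57], [-1.19, 4.33], [0.19, 2], [-2.82, 2.82]. Speed limits (rad/s): [1.89, 1.89, 2.39, 2.39, 3.01, 3.01, 3.01].

### API

Orientations are given as a 3x3 rotation matrix whose columns are the frame's x, y, z axes.
In Python, from rig import robot gives the robot as it stands. Calls block until the motion is done:
- robot.move_ptp(position, orientation): joint-space move of the TCP to a pose.
- robot.move_linear(position, velocity=0.15, frame=None, threshold=None): straight line of the TCP; frame=None keeps the orientation; velocity is the mean speed in m/s. With threshold (N) it stops when the force on the tool has changed by that much, and returns True; else False.
- robot.goto_joints(angles): joint-space move.
- robot.gripper_to(opening): finger opening in m; the grip force is fixed at half the most; returns when the fingers have stopped.
- robot.pause(seconds).
- robot.ik(position, orientation): joint angles nearest the present ones, or None.
- robot.get_state(): the state.
- robot.grab_frame(name): name is "scene" or "side" or "wrist"; returns the picture (480x640x3 uint8, red, green, blue); there is no depth.
- robot.camera_info(name): a dict with "fx", "fy", "cx", "cy" (pixels), "rvec" (rotation vector, rad) and "tvec" (3), from world to camera coordinates, as OpenCV has them. Camera axes: x right, y down, z forward; pixel columns grow to the right and rows downward; lengths in m; the calibration is good to about 2 mm. A picture is of the moment at which its call begins: read the wrist's pose just before it. camera_info takes no time and is no camera call; for the wrist camera it gives the pose at the moment of the call.
A pose or a line that the arm cannot do raises robot.PlanningError and nothing moves.
- robot.sign_off(): hands the job in; it is judged then, once.
The state is a dict: "time": time; "qpos": joint angles; "joint_vel": joint speeds; "effort": joint torques, N m; "ee_pos": TCP position; "tool_rot": TCP orientation; "force": force on the tool from outside, world axes, zero at the start; "moment": the same for the moment, N m; "opening": finger opening in m; "grasp_force": force on a finger pad.
Only numpy, scipy, OpenCV 4.12 (cv2) and the standard library are available. Lean on these libraries where they do the work, as an engineer would, in place of code of your own. Each camera call takes 0.05 s, during which the arm holds its last target. There are 200 camera calls.

### The job

The round hone plate on the shear-sharpening machine has bound crooked on its spindle, one side standing high. Take the nylon-nosed punch from its wooden block, feel round the plate's face with light touches of the nose in at least three places, lifting between them, to find the high side, and press that side down with the punch until the plate sits flat, without rocking it further over and never leaning on the brittle plate with more than about 3 kg. Then stand the punch back in its hole in the block, keeping fingers off the machine and leaving the shears, thread cone and oil bottle alone.

Things in the scene. Friction and masses are not known exactly. Their poses are not given: they have to be found in the camera images.
- machine: Fixed flat-hone shear sharpener: grey housing 250 mm (x) x 230 mm (y) x 74 mm high, black control strip on its -x face, round grey hone plate on top: rigid disc 180 mm across, 10 mm thick. Origin: underside, centre of the housing. Clamp post 30 mm across at x=108, y=98 mm, 130 mm high. A thin steel splash guard, 108 mm high, rounds the plate's +x half, 12 mm off its rim.
- plate_centre (a point): Point on the spindle axis, 102 mm above the table, 10 mm toward -x from the housing's centre. Fixed to the housing: the centre of the plate's upper face lies within 5 mm above or below it (the spindle is set for wear), with a steel spigot 24 mm across and 10 mm proud. The plate rocks about its centre: rim 2.5 to 4 mm high on one side, as much low on the other, direction unknown.
- hone (a joint): Tilt of the hone plate, rad: 0 flat and home on its stop, 0.028 to 0.042 at the start. Says how much, not which way. Bound: it stays where left, and moves only under about 11 N at 70 mm from the centre on the high side (more off that direction); the same push on the low side rocks it further over. Touches under 8 N do not move it. The spindle does not turn.
- punch: Loose hand punch 148 mm long, 0.13 to 0.25 kg, upright in the block. Origin: lowest point of the nose; z up along the punch. White domed nylon nose and steel shank 16 mm across up to 75 mm, steel collar 30 mm across from 75 to 81 mm, orange square grip 20 x 20 mm from 81 to 145 mm, flats along its x and y. Hold the grip's flats, above the collar.
- rack: Fixed wooden block 150 mm (x) x 64 mm (y) x 77 mm high. Origin: underside, centre. One upright through hole 20 mm across at its centre, small chamfer; the punch hangs in it by its collar, nose 2 mm above the table. Two short awls (red, green heads) are fixed in the block 52 mm either side of the hole along x, 31 mm above its top: bring the fingers in along y.
- shears: Bystander: loose tailor's shears lying flat, 215 mm long, 80 mm wide, black handles. Origin near the pivot. Leave alone.
- thread_cone: Bystander: loose red cone of thread, 60 mm across, 112 mm high. Origin: centre of its underside. Leave alone.
- oil_bottle: Bystander: loose amber bottle with black cap, 54 mm across, 130 mm high. Origin: centre of its underside. Leave alone.
There are look-alikes about, which are no part of the job. Leave any green look-alike of the punch alone.

How it is judged:
On the way, in this order (a step that is already met when the one before it is completed fails the run):
1. the punch is lifted out of its block (z of punch in the frame of rack above 0.09 m), for 0.1 s.
2. a first light touch of the punch on the plate, still crooked (contact force between punch and machine between 0.5 and 15 N and horizontal distance between punch and plate_centre below 0.09 m and value of joint hone between 0.02 and 0.055 rad), for 0.04 s.
3. the punch is lifted off again, the plate still crooked (contact force between punch and machine below 0.1 N and value of joint hone between 0.02 and 0.055 rad), for 0.04 s.
4. a second light touch of the punch on the plate, still crooked (all of step 2), for 0.04 s.
5. the punch is lifted off again, the plate still crooked (all of step 3), for 0.04 s.
6. a third light touch of the punch on the plate, still crooked (all of step 4), for 0.04 s.
7. the punch is lifted off again, the plate still crooked (all of step 5), for 0.04 s.
8. the plate is pressed flat on its spindle (value of joint hone below 0.008 rad), for 0.2 s.
At the end, for the whole second after the job is handed in: The plate is flat (tilt under 0.008 rad) and the punch is back in its hole, released and at rest: nose within 8 mm of the hole's axis and at most 12 mm above the table, leaning less than 0.12 rad. The bystanders are within 15 mm of where they were (value of joint hone below 0.008 rad and horizontal distance between punch and rack below 0.008 m and z of punch in the frame of rack below 0.012 m and angle between punch's own z axis and vertical below 0.12 rad and linear speed of punch below 0.02 m/s); the robot touches nothing.
It fails at once if the plate is pressed with more than 32 N (contact force between punch and machine above 32 N).
It fails at once if the plate is rocked further over (tilt above 0.055 rad) (value of joint hone above 0.055 rad).
It fails at once if fingers or arm touch the machine (contact force between any of the fingers, the arm and machine above 1 N).
It fails at once if the shears, thread cone or oil bottle is moved (distance of any of shears, thread_cone, oil_bottle from where it was at the start of the episode above 0.015 m).
It also fails if it takes over 70 s, if anything falls off the work surface, if the arm or the gripper's body presses on something with over 40 N, if the wrist force passes 120 N, or if a joint passes its speed limit or range.

## Working session

There is one attempt and no reset: what is moved stays moved. The work goes in short steps, each a Python script; the robot and the scene stay as the last script left them, time stands still between calls to the robot, and variables do not carry over. Pictures are saved under pics/ and viewed, at most 10 in all, crops included, and the job is handed in when it is done.

```bash
mkdir -p pics; ls; python3 - <<'E'
from rig import robot
import cv2
for n in("scene","side"):
    im=robot.grab_frame(n); cv2.imwrite(f"pics/{n}0.png",im[:,:,::-1]); print(n,robot.camera_info(n))
s=robot.get_state(); print(s["time"],s["force"])
E
```

```text
pics
scene {'fx': 458.1881720827959, 'fy': 458.1881720827959, 'cx': 322.3729467247223, 'cy': 242.3102087509193, 'rvec': array([ 0.96002135,  2.45550203, -1.08730296]), 'tvec': array([ 0.36848276, -0.13131853,  1.65495399])}
side {'fx': 540.0914212556789, 'fy': 540.0914212556789, 'cx': 317.4512457858653, 'cy': 241.0593142645165, 'rvec': array([ 2.15360552, -0.39260665,  0.18781486]), 'tvec': array([-0.46729141,  0.15718018,  1.21437243])}
0.1 [ 0.35055075 -0.20339264 -0.06496838]
```

View pics/scene0.png

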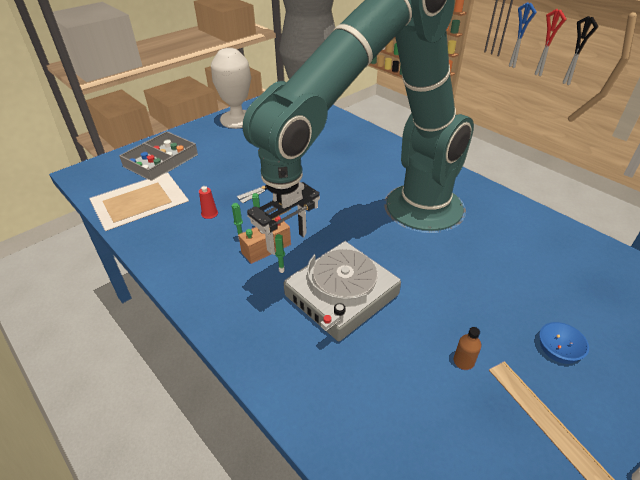

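View pics/side0.png

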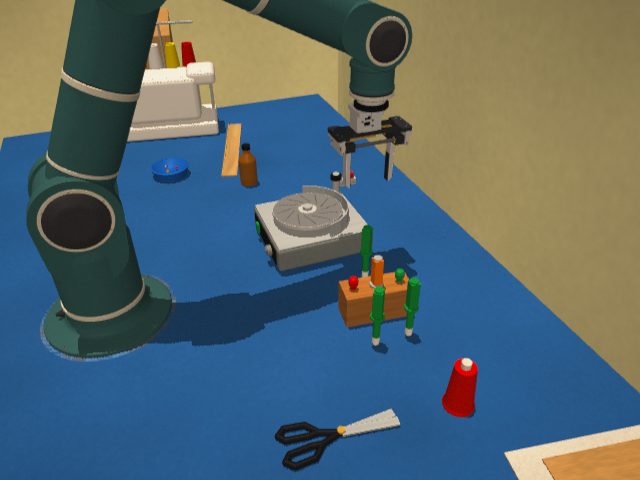

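Side view: the orange-gripped punch stands in the block at (377,265), between the red awl (353,283) and the green awl (400,274). The three green look-alikes at (366,250), (378,315) and (412,305) stand outside the block. The orange one fits; I'll confirm it in a crop and locate everything.

```bash
cat > h.py <<'E'
from rig import robot
import numpy as np, cv2
from scipy.spatial.transform import Rotation as Rn
def cam(n):
    c=robot.camera_info(n); return np.array([[c["fx"],0,c["cx"]],[0,c["fy"],c["cy"]],[0,0,1]]),cv2.Rodrigues(np.array(c["rvec"]))[0],np.array(c["tvec"])
def at_z(C,uv,z):
    K,R,t=C; d=R.T@np.linalg.inv(K)@np.array([*uv,1.]); o=-R.T@t
    return o+d*(z-o[2])/d[2]
def proj(C,p):
    K,R,t=C; q=K@(R@np.asarray(p,float)+t); return q[:2]/q[2]
def tri(C1,u1,C2,u2):
    P=[K@np.c_[R,t] for K,R,t in(C1,C2)]
    X=cv2.triangulatePoints(P[0],P[1],np.array(u1,float),np.array(u2,float)).ravel(); return X[:3]/X[3]
def down(yaw): # tool z down, tool y axis at angle yaw in world
    y=np.array([np.cos(yaw),np.sin(yaw),0]); z=np.array([0,0,-1.]); return np.c_[np.cross(y,z),y,z]
E
python3 - <<'E'
from h import *
S=cam("side");C=cam("scene")
f=lambda n,c,uv,z:print(n,at_z(c,uv,z).round(3))
f("punch",S,(378,257),.15);f("red",S,(353,282),.1);f("green",S,(400,274),.1)
for uv in((378,342),(409,332)): f("gl",S,uv,0.0)
f("spig",S,(307,208),.112);f("spig",C,(345,271),.112)
f("bl tip",C,(282,272),0)
f("cone",S,(460,410),0);f("cone",C,(209,216),0);f("bottle",S,(249,185),0);f("shears",S,(341,431),0)
for uv in((274,247),(365,233)): f("mach edge top",S,uv,.074)
for uv in((285,290),(337,325),(400,285)): f("mach edge scene",C,uv,.074)
im=cv2.imread("pics/side0.png")[210:360,290:460]; cv2.imwrite("pics/crop.png",cv2.resize(im,None,fx=4,fy=4,interpolation=2))
s=robot.get_state();print(s["tool_rot"].round(3))
W=cam("wrist");print((-W[1].T@W[2]).round(3))
E
```

```text
punch [ 0.555 -0.213  0.15 ]
red [ 0.5   -0.214  0.1  ]
green [ 0.604 -0.225  0.1  ]
gl [ 0.521 -0.302  0.   ]
gl [ 0.595 -0.3    0.   ]
spig [0.502 0.081 0.112]
spig [0.518 0.112 0.112]
bl tip [ 0.585 -0.092  0.   ]
cone [ 0.587 -0.51   0.   ]
cone [ 0.602 -0.482  0.   ]
bottle [0.437 0.449 0.   ]
shears [ 0.367 -0.474 -0.   ]
mach edge top [0.39  0.002 0.074]
mach edge top [ 0.615 -0.022  0.074]
mach edge scene [0.663 0.026 0.074]
mach edge scene [0.641 0.209 0.074]
mach edge scene [0.418 0.229 0.074]
[[ 0.     1.    -0.001]
 [ 1.    -0.    -0.   ]
 [-0.    -0.001 -1.   ]]
[0.625 0.077 0.383]
```

View pics/crop.png

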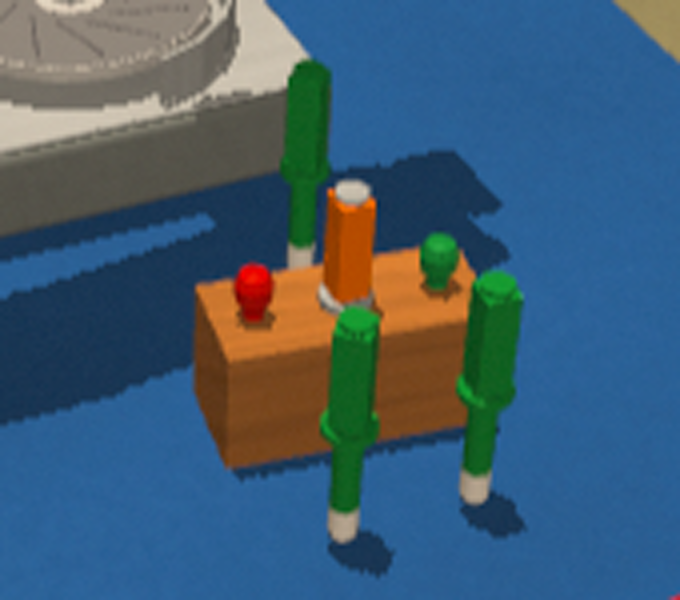

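The crop confirms it: the orange punch, with its steel collar, stands in the block's hole between the red and green awls. The green look-alikes are outside the block. Next I look from above with the wrist camera.

```bash
python3 - <<'E'
from h import *
R0=down(0.)
def shot(n):
    c=cam("wrist"); im=robot.grab_frame("wrist"); cv2.imwrite(f"pics/{n}.png",im[:,:,::-1]); np.savez(f"pics/{n}.npz",K=c[0],R=c[1],t=c[2])
R0=robot.get_state()["tool_rot"]
print(R0.round(2))
robot.move_linear([0.52,0.03,0.36],.3,R0); shot("wm")
robot.move_linear([0.555,-0.29,0.36],.3,R0); shot("wr")
a=cv2.imread("pics/wm.png");b=cv2.imread("pics/wr.png")
s=robot.get_state();print(s["time"],s["force"])
C=cam("scene");im=robot.grab_frame("scene")[:,:,::-1];cv2.imwrite("pics/scene1.png",im)
E
```

```text
[[ 0.  1. -0.]
 [ 1. -0. -0.]
 [-0. -0. -1.]]
2.25 [ 0.8614539  -0.03985104  0.41068754]
```

View pics/wm.png

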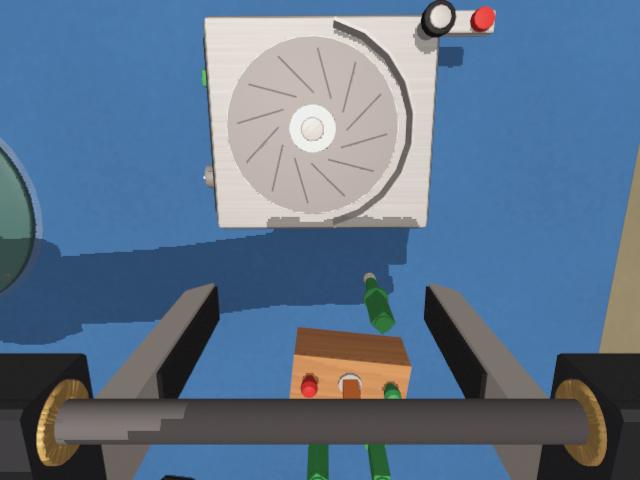

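View pics/wr.png

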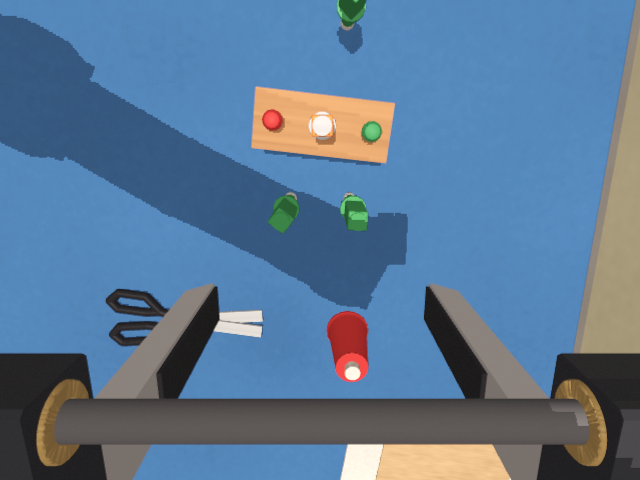

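Wrist views: in wm the machine has housing corners at (206,18), (438,18), (427,227) and (219,227), with the spigot at (312,129), the guard on +x and the post at the upper right. In wr the rack corners are (257,87), (394,103), (387,163) and (251,148). The punch top is at (322,125), and the green look-alikes are at (285,215), (356,215) and (350,10).

```bash
python3 - <<'E'
from h import *
L=lambda n:(lambda d:(d["K"],d["R"],d["t"]))(np.load(f"pics/{n}.npz"))
M=L("wm");Wr=L("wr");S=cam("side")
print("cam",[(-c[1].T@c[2]).round(3) for c in(M,Wr)])
q=[at_z(M,u,.074) for u in((206,18),(438,18),(427,227),(219,227))]
print("mach",np.round(q,4)[:,:2].tolist(),np.mean(q,0).round(4),"yaw",np.arctan2(*(q[2]-q[3])[[1,0]]).round(3),np.arctan2(*(q[1]-q[0])[[1,0]]).round(3))
print("spig",at_z(M,(312,129),.112).round(4), "tri",tri(M,(312,129),S,(307,208)).round(4))
q=[at_z(Wr,u,.077) for u in((257,87),(394,103),(387,163),(251,148))]
print("rack",np.round(q,4)[:,:2].tolist(),np.mean(q,0).round(4),"yaw",np.arctan2(*(q[2]-q[3])[[1,0]]).round(3),np.arctan2(*(q[1]-q[0])[[1,0]]).round(3))
print("punch top",at_z(Wr,(322,125),.15).round(4),at_z(Wr,(272,119),.105).round(4),at_z(Wr,(372,131),.105).round(4))
for a,b in(((291,196),(376,343)),((349,197),(409,334)),((347,26),(365,272)),((285,215),(378,288)),((356,222),(413,281)),((322,125),(378,256))): print(tri(Wr,a,S,b).round(3))
a=cv2.imread("pics/wm.png")[10:240,190:500];b=cv2.imread("pics/wr.png")[70:180,230:410]
b=cv2.resize(b,None,fx=4,fy=4,interpolation=2); cv2.imwrite("pics/c2.png",b)
E
```

```text
cam [array([0.521, 0.107, 0.553]), array([ 0.556, -0.212,  0.555])]
mach [[0.4019, 0.2123], [0.6391, 0.2123], [0.6426, -0.0071], [0.4011, -0.0073]] [0.5212 0.1025 0.074 ] yaw 0.001 -0.0
spig [0.5106 0.103  0.112 ] tri [0.5097 0.1031 0.0979]
rack [[0.4872, -0.1723], [0.6334, -0.1881], [0.6287, -0.2515], [0.4782, -0.2356]] [ 0.5569 -0.2119  0.077 ] yaw -0.106 -0.108
punch top [ 0.5562 -0.2111  0.15  ] [ 0.5053 -0.2053  0.105 ] [ 0.6076 -0.2169  0.105 ]
[ 0.516 -0.302 -0.002]
[ 0.593 -0.303 -0.002]
[ 0.583 -0.101  0.019]
[ 0.518 -0.296  0.142]
[ 0.589 -0.303  0.144]
[ 0.556 -0.211  0.151]
```

View pics/c2.png

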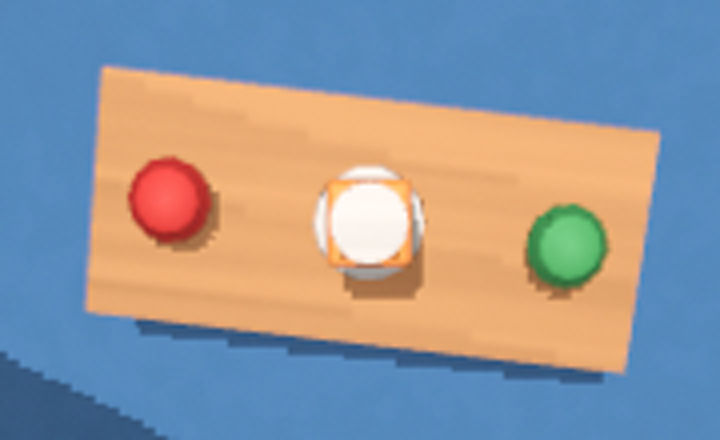

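The punch grip is square to the world axes, so I'll grasp along world y, above the collar.

```bash
python3 - <<'E'
from h import *
for y in(np.pi/2,-np.pi/2):
    j=robot.ik([.5562,-.2112,.117],down(y)); print(None if j is None else np.round(j,2))
    j=robot.ik([.511,.17,.23],down(y)); print(None if j is None else np.round(j,2))
y=np.pi/2 if robot.ik([.5562,-.2112,.117],down(np.pi/2)) is not None and robot.ik([.511,.17,.23],down(np.pi/2)) is not None else -np.pi/2
R=down(y)
robot.move_ptp([.5562,-.2112,.30],R)
robot.gripper_to(.05)
print(robot.move_linear([.5562,-.2112,.117],.12,threshold=8))
print(robot.get_state()["force"].round(2))
robot.gripper_to(0.0)
s=robot.get_state();print(y,s["time"],s["opening"],s["grasp_force"],s["ee_pos"].round(4),s["force"].round(2))
E
```

```text
[ 0.38  0.44 -0.09  1.76  0.05  0.95  1.84]
[-0.14  0.24 -0.28  1.77  0.07  1.14  1.13]
[ 0.04  0.46  0.35  1.77 -0.19  0.95 -1.1 ]
[-0.4   0.22  0.02  1.78 -0.01  1.13 -1.94]
False
[ 0.63 -0.26 -0.02]
1.5707963267948966 6.675 0.01941430622997433 29.95495319366455 [ 0.5563 -0.2112  0.117 ] [-0.27  0.1   0.26]
```

```bash
python3 - <<'E'
from h import *
robot.move_linear([.5563,-.2112,.32],.15)
s=robot.get_state();print(s["time"],s["opening"],s["force"].round(2),s["moment"].round(3))
off=.115; c=np.array([.511,.1028]); r=.068; out=[]
for a in np.deg2rad([270,180,90,0]):
    x,y=c+r*np.array([np.cos(a),np.sin(a)])
    z=robot.get_state()["ee_pos"][2]
    robot.move_linear([x,y,.32 if not out else z],.2)
    robot.move_linear([x,y,off+.116],.12)
    robot.pause(.2); f0=robot.get_state()["force"][2]
    hit=robot.move_linear([x,y,off+.090],.012,threshold=3)
    s=robot.get_state(); out.append([x,y,s["ee_pos"][2]])
    robot.pause(.1); s2=robot.get_state()
    print(np.rad2deg(a),hit,s["ee_pos"].round(5),s["force"][2]-f0,s2["force"][2]-f0,s2["ee_pos"][2].round(5),s2["time"])
    robot.move_linear([x,y,off+.116],.1)
    if not hit: break
np.save("touch.npy",out)
print(robot.get_state()["time"])
if len(out)==4:
    o=np.array(out);A=np.c_[o[:,:2]-c,np.ones(4)];p,res,*_=np.linalg.lstsq(A,o[:,2],rcond=None)
    print("grad",p,np.hypot(*p[:2]),np.rad2deg(np.arctan2(p[1],p[0])),A@p-o[:,2])
E
```

```text
8.175 0.01981795386661066 [-1.11  0.69 -1.81] [ 0.085 -0.014 -0.046]
270.0 True [0.51113 0.03473 0.21559] 6.955475618599213 6.716870811698087 0.21564 12.05
180.0 True [0.44313 0.10283 0.21359] 6.420924287943638 6.787026024133262 0.21365 14.9167
90.0 True [0.51102 0.17084 0.21053] 6.784232878292853 6.772159507484201 0.21058 17.95
0.0 True [0.57911 0.10278 0.2125 ] 8.124104263104389 7.731752975965254 0.21253 20.9167
21.2583
grad [-0.00802616 -0.03718972  0.21305109] 0.03804595039013188 -102.17859351996125 [-8.39582484e-06  8.39582484e-06 -8.39582484e-06  8.39582484e-06]
```

The plane fit is clean to 10 µm: tilt 0.038 rad, high side at −102°. I'll press there.

```bash
python3 - <<'E'
from h import *
c=np.array([.511,.1028]);a=np.deg2rad(-102.2);x,y=c+.07*np.array([np.cos(a),np.sin(a)])
robot.move_linear([x,y,.231],.15)
robot.move_linear([x,y,.2185],.05); robot.pause(.2); f0=robot.get_state()["force"][2]
for z in (.2150,.2142,.2134,.2127,.2120,.2113,.2106):
    hit=robot.move_linear([x,y,z],.004,threshold=19)
    s=robot.get_state();df=s["force"][2]-f0;print(z,hit,s["ee_pos"][2].round(5),df.round(2),s["opening"],s["time"])
    if hit or df>18: break
robot.pause(.2)
robot.move_linear([x,y,.231],.05)
s=robot.get_state();print(s["ee_pos"].round(4),s["force"].round(2),s["time"])
E
```

```text
0.215 False 0.21562 7.77 0.01952481898630715 23.75
0.2142 False 0.21494 10.7 0.020002895354935706 24.1
0.2134 False 0.21412 10.01 0.01955311934952562 24.45
0.2127 False 0.21343 10.4 0.019505954992554256 24.775
0.212 False 0.21273 10.25 0.01939583012066079 25.1
0.2113 False 0.21239 13.69 0.01963432390202359 25.425
0.2106 False 0.21205 17.84 0.019415283744506736 25.75
[0.4961 0.0344 0.2309] [ 0.56  0.36 -1.89] 26.5083
```

```bash
python3 - <<'E'
from h import *
c=np.array([.511,.1028]);zz=[]
for d in(-102.2,20,138):
    x,y=c+.068*np.array([np.cos(np.deg2rad(d)),np.sin(np.deg2rad(d))])
    robot.move_linear([x,y,.231],.15); robot.move_linear([x,y,.2165],.1); robot.pause(.2); f0=robot.get_state()["force"][2]
    h=robot.move_linear([x,y,.209],.008,threshold=3); s=robot.get_state(); zz.append([x-c[0],y-c[1],s["ee_pos"][2]])
    print(d,h,s["ee_pos"][2].round(5),(s["force"][2]-f0).round(2),s["time"]); robot.move_linear([x,y,.231],.1)
zz=np.array(zz);p=np.linalg.solve(np.c_[zz[:,:2],np.ones(3)],zz[:,2]);print(p,np.hypot(*p[:2]))
s=robot.get_state();print(s["time"],s["moment"].round(3))
# carry back above the block, look
robot.move_linear([.511,.06,.32],.2); robot.move_linear([.5563,-.2112,.32],.2)
cv2.imwrite("pics/ret.png",robot.grab_frame("side")[180:360,260:500,::-1].repeat(3,0).repeat(3,1))
print(robot.get_state()["time"])
E
```

```text
-102.2 True 0.21303 7.17 27.7917
20 True 0.21307 8.76 30.1
138 True 0.21305 6.75 32.3917
[1.98581339e-04 2.87605119e-04 2.13051671e-01] 0.0003495014346510553
32.725 [ 0.103 -0.101  0.004]
35.125
```

View pics/ret.png

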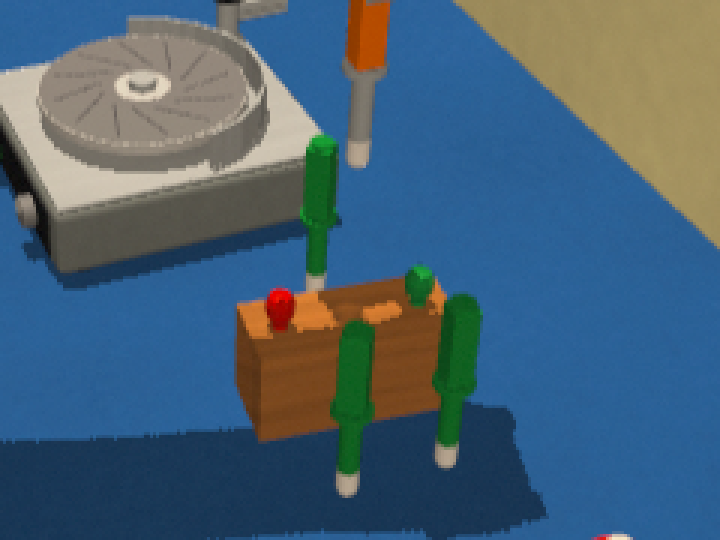

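The plate is flat (0.0003 rad remaining) and the punch hangs upright over the block. I'll lower it on the line it came out along, with a force guard.

```bash
python3 - <<'E'
from h import *
robot.move_linear([.5563,-.2112,.205],.12); robot.pause(.2)
h=robot.move_linear([.5563,-.2112,.118],.04,threshold=6)
s=robot.get_state();print(h,s["ee_pos"].round(4),s["force"].round(2),s["moment"].round(3),s["time"])
E
```

```text
False [ 0.5564 -0.2112  0.1181] [-0.56  0.45 -1.7 ] [ 0.077 -0.12  -0.007] 38.7583
```

```bash
python3 - <<'E'
from h import *
robot.gripper_to(.05); robot.pause(.3)
robot.move_linear([.5563,-.2112,.30],.1)
robot.move_linear([.5563,-.29,.36],.2,down(np.pi/2))
robot.pause(.3)
im=robot.grab_frame("side")[180:360,260:500,::-1]; cv2.imwrite("pics/end.png",im.repeat(3,0).repeat(3,1))
print(robot.get_state()["time"])
E
```

```text
42.675
```

View pics/end.png

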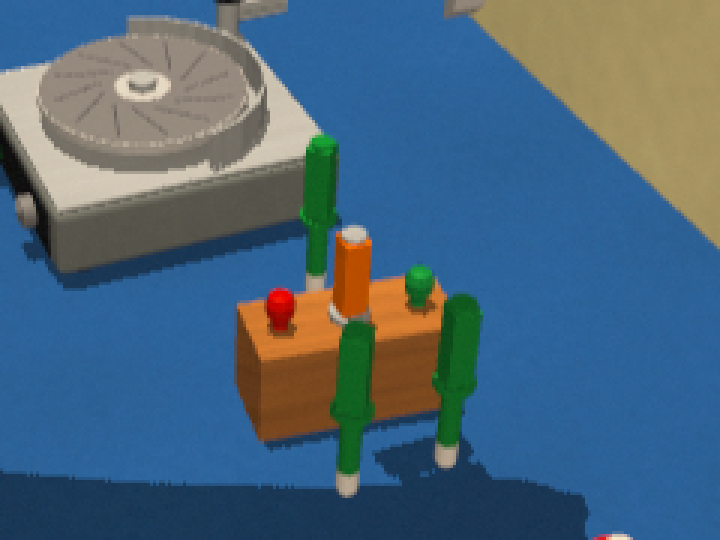

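The punch hangs by its collar in the hole, upright at (352,275), and the gripper is clear.

```bash
python3 -c "
from rig import robot
print(robot.sign_off())"
```

```text
the job is handed in; nothing more can be done
None
```

The job is handed in: light touches put the high side at −102° (toward −y), I pressed it down with about 18 N, check touches showed about 0.0003 rad of tilt left, and the punch is back in its hole at about 43 s of the 70 s; the sign-off gave no verdict.

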